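Take the key off its peg-board hook and hold the lock box's spring lock open

TASK

Lift the big-headed key up and off its hook on the peg board and push it fully home into the lock on top of the grey steel box, easing or wiggling it past the sticky pins rather than forcing it. Only when it is fully in, turn it a quarter turn clockwise (seen from above) to its stop. Finish while still gripping the key and holding it turned against the lock's spring; do not let go, and leave the other things on and under the board where they are.

Things in the scene. Friction and masses are not known exactly. Their poses are not given: they have to be found in the camera images.
- key: Key, 60 g, hanging blade down on one of the 3 hooks. Black head 36 (x) x 10 (y) x 52 tall, with a window 20 x 24 tall through its thickness for the hook; the frame is 8 thick above and beside the window. Origin: middle of the window's upper edge, which rests on the hook; head top z +8, shoulder (head underside) z -44, blade end z -82. Grip from above across x, a finger on each side of the hook.
- key_shoulder (a point): Centre of the underside of the key's head, where the blade begins; axes as the key's.
- key_tip (a point): Centre of the lower end of the steel blade (14 wide in x, 4 thick in y, 38 long, rounded end); axes as the key's. The key fits either way round (half turn about z).
- board: Plywood peg board, 420 long (x), top at z 285, fixed to a low brick wall 500 long behind it; its front looks to its -y. Origin: middle of the front face at table height. A ledge 15 thick and 90 deep runs along its foot. Three hooks at x -110, 0 and 110; hung things start near y -50, so some 45 mm are free between the key and the board.
- hook_mid (a point): Rest point on top of the middle hook (board x 0, y -50, z 247.5; axes as the board's). Each hook is 5 mm wire, level from board y -35 to -65, then bent up to a tip at y -79 whose top is 8 higher. To come off, the key must rise 9 to 18 mm (its window allows no more) and then move out along board -y, past the tip.
- lockbox: Grey steel lock box, 206 x 156 x 90 high, fixed on the table. Origin: centre of its underside, z up. The lock is in the middle of its top. A steel bolt on its -y side slides back as the lock turns.
- lock_mouth (a point): Centre of the keyway at the face of the brass plug (36 x 36, 94 above the table); z up, turns with the plug. Slot 15.6 (x) x 5.6 (y) x 42 deep, straight down, mouth bevelled 3 wider all round. Key fully in: shoulder on the face. Sprung sticky pins stand into both ends of the slot 14 and 26 below the face; each pair resists with about 5 to 20 N until passed, more if pushed fast.
- plug (a joint): Turn of the lock plug, rad: 0 at rest, grows clockwise seen from above, stop at 1.571. A spring turns it back (0.03 N m at 0, 0.10 N m at the stop). The blade has about 0.12 rad of play in the slot, so the key must turn about 0.1 more than the plug.
- brush: Bystander: pink plastic hairbrush hanging on another hook, 56 x 14 x 134. Origin: where it rests on the hook.
- lantern: Bystander: yellow solar lantern hanging by its bail on another hook, 64 across, 111 tall. Origin: where it rests on the hook.
- jar: Bystander: glass jar on the ledge, 52 across, 72 tall. Origin: centre of its underside.
- torch: Bystander: grey torch standing on its lens on the ledge, 40 across, 98 tall. Origin: centre of its underside.
Mind the look-alikes: they are no part of the job. There is more than one size of the key; the job needs the middle-sized.

How it is judged (in metres and radians):
On the way, in this order (a step that is already met when the one before it is completed fails the run):
1. the key is off its hook, held by the fingers and clear of the board (distance of key from where it was at the start of the episode above 0.05 m and contact force between the fingers and key above 1 N and contact force between key and board below 0.05 N), for 0.1 s.
2. the key is fully in the lock (shoulder within 4 mm of the plug face) before the plug is turned (below 0.25 rad) (z of key_shoulder in the frame of lock_mouth below 0.004 m and horizontal distance between key_shoulder and lock_mouth below 0.004 m and value of joint plug below 0.25 rad), for 0.1 s.
At the end, for the whole second after the job is handed in: The key is fully in the lock (shoulder within 4 mm of the plug face and of its axis), the fingers grip it, the plug is held still at more than 1.25 rad clockwise, and brush, lantern, jar and torch are within 40 mm of where they were (z of key_shoulder in the frame of lock_mouth below 0.004 m and horizontal distance between key_shoulder and lock_mouth below 0.004 m and velocity of joint plug between -0.1 and 0.1 rad/s and value of joint plug above 1.25 rad and contact force between the fingers and key above 1 N and distance of each of brush, lantern, jar, torch from where it was at the start of the episode below 0.04 m); the arm keeps its last pose, push and grip.
It fails at once if the key is forced: it presses on the lock with more than 80 N (contact force between key and lockbox above 80 N).
It fails at once if the brush is disturbed (moved more than 40 mm) (distance of brush from where it was at the start of the episode above 0.04 m).
It fails at once if the lantern is disturbed (moved more than 40 mm) (distance of lantern from where it was at the start of the episode above 0.04 m).
It fails at once if the jar is disturbed (moved more than 40 mm) (distance of jar from where it was at the start of the episode above 0.04 m).
It fails at once if the torch is disturbed (moved more than 40 mm) (distance of torch from where it was at the start of the episode above 0.04 m).
It also fails if it takes over 61 s, if anything falls off the work surface, if the arm or the gripper's body presses on something with over 40 N, if the wrist force passes 120 N, or if a joint passes its speed limit or range.

ROBOT

A 6-joint arm with a two-finger parallel gripper is mounted at the origin on the work surface. World frame = base frame: x ahead of the robot, y to its left, z up, the work surface at z = 0. Lengths are in mm, angles in rad, forces in N, time in s.
With the tool pointing down it reaches from about 275 to 1000 mm from the base axis. Payload 8.4 kg.
Tool frame: the origin (TCP) lies between the finger pads; the fingertips stand 22 mm ahead of it and the grasp point (between the pads) lies 3 mm ahead of it (r.nose_length is the z of the fingertips in the tool frame, in mm); z points along the fingers, y is the line along which they close (so a half turn about z gives the same grasp; the last joint's range is limited). The gripper opens to 85 mm and grips with 20 to 120 N. Pads are 22 mm wide; open, the fingers measure 114 mm over their backs; the gripper's body (76 mm by 85 mm) begins 54 mm behind the grasp point. The pads swing forward as they close: fully open they stand 13 mm farther back than shut.
Start: joints at [1.338, 0.353, 1.633, -0, 1.155, -0.002], TCP at [142.971, 608.43, 253.281] pointing down, gripper open.
Joint ranges: [-2.63, 2.63], [-0.92, 2.1], [0.06, 2.66], [-1.3, 4.44], [0, 2.69], [-3.02, 3.02]. Speed limits (rad/s): [2.22, 2.22, 2.79, 3.14, 3.14, 3.14].

INTERFACE

Orientations are given as [roll, pitch, yaw] about the fixed x, y, z axes, in that order (R = Rz(yaw) Ry(pitch) Rx(roll)).
In Python, from rig import r, cams gives the robot as it stands.
- The arm moves only by the shell command python3 -m handwheel 'ROWS' [FORCE]. ROWS is a JSON list of rows, 1 to 5 of them, each of 7 numbers: a rotation vector rx, ry, rz in rad, then dx, dy, dz in mm, then the opening from 0.0 (shut) to 1.0 (fully open); each row shifts and turns the commanded pose from where the row before left it, along the tool's axes as they then stand; what a row does not reach is not made up. A row lasts 1/12 s, in which the tool goes at most 41.7 mm and 0.125 rad, less where a joint would pass 70% of its speed; a pose out of reach is approached as far as the arm can. The fingers move at their own pace and stop on an object; FORCE is the grip in N (left out, the last holds). Time passes only in rows, so rows that do not move let the fingers close. It prints the time, the measured TCP pose, the force, the opening and the grip force at its end. Input that does not fit is refused with a message, and nothing moves.
- r.sense(): the state, without advancing time (a new reading comes with each control period).
- cams.grab_frame(name): name is "scene" or "top" or "wrist"; returns the picture (420x560x3 uint8, red, green, blue); there is no depth.
- cams.camera_params(name): a dict with "fx", "fy", "cx", "cy" (pixels), "rvec" (rotation vector, rad) and "tvec" (3), from world to camera coordinates, as OpenCV has them. Camera axes: x right, y down, z forward; pixel columns grow to the right and rows downward; lengths in mm; the calibration is good to about 2 mm. A picture is of the moment at which its call begins: read the wrist's pose just before it. camera_params takes no time and is no camera call; for the wrist camera it gives the pose at the moment of the call.
- r.sign_off(): hands the job in; it is judged then, once.
The state is a dict: "clock": time; "qpos": joint angles; "qvel": joint speeds; "joint_efforts": joint torques, N m; "eef_pos": TCP position; "tcp_rot": TCP orientation; "contact_force": force on the tool from outside, world axes, zero at the start; "wrist_torque": the same for the moment, N m; "opening": opening from 0.0 (shut) to 1.0 (fully open); "grasp_force": force on a finger pad.
Only numpy, scipy, OpenCV 4.12 (cv2) and the standard library are available. Lean on these libraries where they do the work, as an engineer would, in place of code of your own. Each camera call takes 0.05 s, during which the arm holds its last target. There are 200 camera calls.

## Working session

There is one attempt and no reset: what is moved stays moved. The work goes in short steps, Python scripts to look and compute and a shell command to move; the robot and the scene stay as the last step left them, time stands still between calls to the robot, and variables do not carry over. Pictures are saved under pics/ and viewed, at most 10 in all, crops included, and the job is handed in when it is done.

```bash
mkdir -p pics; ls; python3 - <<'E'
from rig import r,cams
import cv2
for n in("scene","top","wrist"):
    cv2.imwrite(f"pics/{n}0.png",cams.grab_frame(n)[:,:,::-1]); print(n,cams.camera_params(n))
s=r.sense();print(s)
E
```

```text
pics
scene {'fx': 520.0104106334685, 'fy': 520.0104106334685, 'cx': 275.49421845412184, 'cy': 203.35590504679516, 'rvec': array([ 1.80016077,  1.666503  , -0.72671616]), 'tvec': array([ -99.80915517, -218.58336848, 1458.07783793])}
top {'fx': 383.5502548687764, 'fy': 383.5502548687764, 'cx': 276.87641221446927, 'cy': 210.86390099154892, 'rvec': array([ 2.14218513, -2.08568634,  0.19038269]), 'tvec': array([ 39.40566192, 516.75484485, 810.28845971])}
wrist {'fx': 296.07910773110456, 'fy': 296.07910773110456, 'cx': 282.08622900137163, 'cy': 213.43926968161804, 'rvec': array([-2.2885462 , -1.8137266 , -0.24257257]), 'tvec': array([-624.08643113,  -35.52590396,  379.25469125])}
{'clock': 0.15, 'qpos': array([ 1.33759287e+00,  3.53487056e-01,  1.63399961e+00, -2.34177308e-06,
        1.15522181e+00, -2.41744125e-03]), 'qvel': array([ 1.00510025e-03, -1.25100457e-03, -3.01607522e-03, -3.44717079e-05,
        7.12473384e-04, -1.07810046e-04]), 'joint_efforts': array([ 5.11065973e-04, -6.05641508e+01, -3.42339206e+01, -1.68507972e-05,
        6.20657185e-03,  9.79226598e-06]), 'eef_pos': array([142.89030727, 608.06795267, 252.71984828]), 'tcp_rot': array([-3.14047683e+00, -5.56032405e-07,  2.91080759e+00]), 'contact_force': array([ 0.33136169, -0.11134356,  0.12728256]), 'wrist_torque': array([0.02212749, 0.01864609, 0.04733013]), 'grasp_force': 0.0, 'opening': 1.000618685382001}
```

View pics/scene0.png

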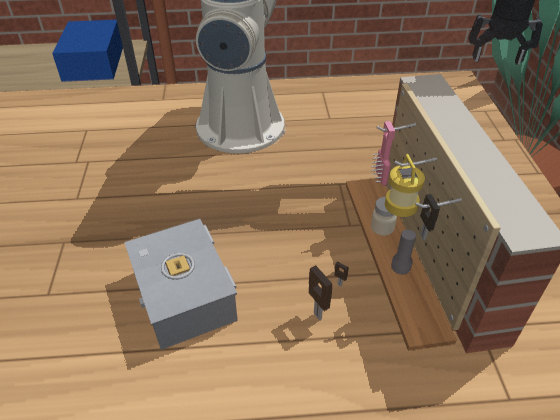

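View pics/top0.png

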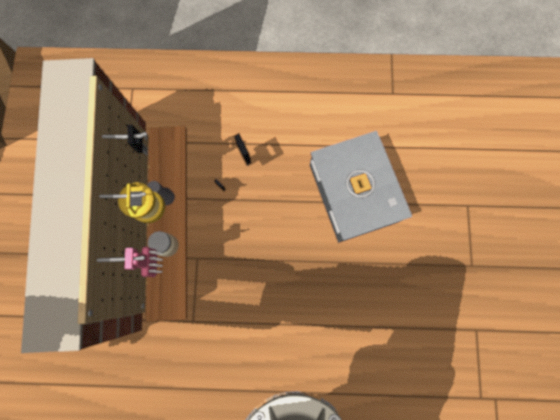

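Candidates in scene: hanging key (430,212), large key standing on the table (320,288), small key on the table (341,270). Only the first is on a hook (the scene's +x end hook; in top at (137,138)). Now I'll check it and measure in close crops.

```bash
python3 - <<'E'
import cv2,numpy as np
def tile(n,x,y,w,h,k):
    im=cv2.imread(f"pics/{n}0.png")[y:y+h,x:x+w]; im=cv2.resize(im,None,fx=k,fy=k,interpolation=cv2.INTER_CUBIC)
    for i in range(0,w,10): cv2.line(im,(i*k,0),(i*k,6 if i%50 else 14),(0,0,255),1)
    for i in range(0,h,10): cv2.line(im,(0,i*k),(6 if i%50 else 14,i*k),(0,0,255),1)
    return im
a=np.hstack([tile("top",80,110,80,60,5),tile("top",310,130,100,75,4)])
b=np.hstack([tile("scene",390,180,80,60,5),tile("scene",125,225,100,75,4)])
cv2.imwrite("pics/c1.png",np.vstack([a,b]))
E
```

```text
(no output)
```

View pics/c1.png

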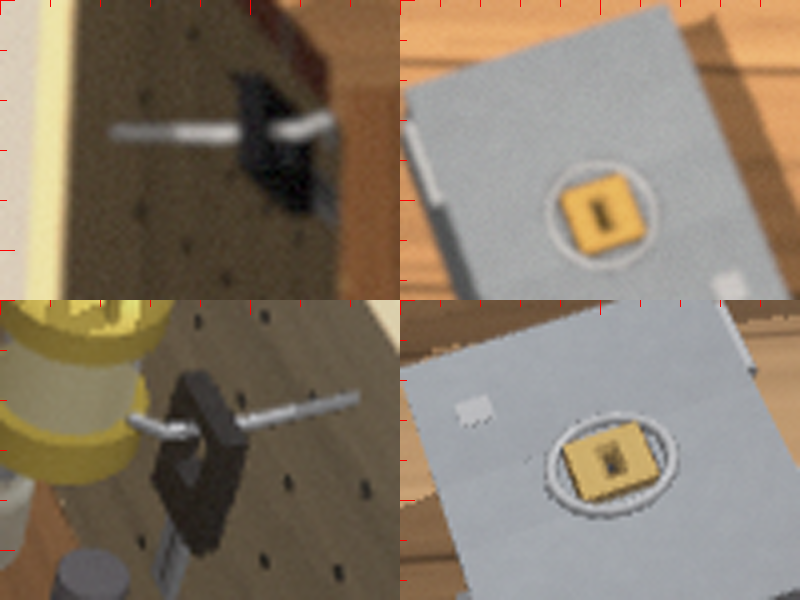

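Hanging key (crop left) has the hook through its window and is black and mid-sized: that is the one. The plug, with its slot, is at top (360.8,183.5) and scene (178,265). Next I'll fit the board and lock poses and overlay them.

```bash
cat > h.py <<'E'
import cv2,numpy as np
from scipy.optimize import least_squares
from rig import r,cams
P={n:cams.camera_params(n) for n in("scene","top")}
def proj(n,p):
    c=P[n] if n in P else cams.camera_params(n)
    K=np.array([[c["fx"],0,c["cx"]],[0,c["fy"],c["cy"]],[0,0,1]])
    return cv2.projectPoints(np.atleast_2d(np.array(p,float)),c["rvec"],c["tvec"],K,None)[0][:,0]
def place(q,p):
    p=np.atleast_2d(np.array(p,float)); c,s=np.cos(q[2]),np.sin(q[2])
    return np.c_[q[0]+c*p[:,0]-s*p[:,1],q[1]+s*p[:,0]+c*p[:,1],p[:,2]]
def fit(obs,q0):
    f=lambda q:np.concatenate([(proj(n,place(q,p))[0]-uv) for n,p,uv in obs])
    s=least_squares(f,q0,loss="soft_l1"); print(np.round(s.x,3)); print(np.round(s.fun.reshape(-1,2),1).tolist()); return s.x
E
python3 - <<'E'
from h import *
pl=[(-18,18,94),(18,18,94),(18,-18,94),(-18,-18,94)]
# top image: up=+x, left=+y
bo=[(1,1),(1,-1),(-1,-1),(-1,1)]
T=[(349.5,177.5),(366.75,173),(372,189.5),(355.5,194)]
S=[(165.5,264.5),(183.5,255.2),(190,265.5),(172,274.7)]
def pix2(n,uv,z):
    return least_squares(lambda q:proj(n,[q[0],q[1],z])[0]-uv,[400,300]).x
for n,A in(("top",T),("scene",S)): print(n,[np.round(pix2(n,a,94),1).tolist() for a in A])
print("box",[np.round(pix2("top",a,90)).tolist() for a in((376,131),(312,153),(410,214),(342,240))],[np.round(pix2("scene",a,90)).tolist() for a in((127,237),(207,226),(233,290),(156,318))])
print("bar",[np.round(pix2("top",a,285)).tolist() for a in((96,77),(86,318))])
obs=[("top",(110,-79,253),(146.4,134)),("top",(110,0,245),(102,136.4)),("top",(0,0,245),(100,197)),("top",(-110,0,245),(97,260)),
("scene",(110,-79,253),(416,203.6)),("scene",(110,0,245),(461.6,199.4)),("scene",(0,0,245),(437,160)),("scene",(-110,0,245),(414,125))]
q=fit(obs,[400,600,0])
E
```

```text
top [[584.4, -102.3], [595.4, -139.6], [558.9, -150.2], [548.1, -114.8]]
scene [[573.7, -147.3], [553.4, -115.0], [579.8, -101.5], [599.1, -133.4]]
box [[694.0, -163.0], [639.0, -21.0], [508.0, -231.0], [449.0, -86.0]] [[493.0, -230.0], [476.0, -73.0], [640.0, -23.0], [689.0, -155.0]]
bar [[700.0, 372.0], [294.0, 339.0]]
[ 494.337  359.766 -841.869]
[[-1.8, -0.4], [0.4, 1.2], [-0.0, -0.0], [0.5, 0.2], [0.3, -1.0], [-0.7, 1.6], [-0.7, 0.3], [1.6, 0.9]]
```

```bash
python3 -m handwheel '[[0, 0, 0.125, 0, 0, -32, 1], [0, 0, 0.125, 0, 0, -32, 1], [0, 0, 0.125, 0, 0, -32, 1], [0, 0, 0.125, 0, 0, -32, 1], [0, 0, 0.125, 0, 0, -32, 1]]' && python3 -m handwheel '[[0, 0, 0.125, 0, 0, 0, 1], [0, 0, 0.125, 0, 0, 0, 1], [0, 0, 0.125, 0, 0, 0, 1], [0, 0, 0.125, 0, 0, 0, 1], [0, 0, 0.125, 0, 0, 0, 1]]'
python3 - <<'E'
from h import *
B=[494.3,359.8,.078]
k=place(B,[(110,-50,0)])[0]; print(k)
K=[k[0],k[1],.078]
def box(w,t,z0,z1): return [(sx*w/2,sy*t/2,z) for z in(z0,z1) for sx in(-1,1) for sy in(-1,1)]
E=[(0,1),(2,3),(0,2),(1,3),(4,5),(6,7),(4,6),(5,7),(0,4),(1,5),(2,6),(3,7)]
out=[]
L=[573.5,-125,.34]
for n,x,y in(("top",80,110),("scene",390,180),("top",310,130),("scene",125,225)):
    im=cv2.imread(f"pics/{n}0.png")
    kk=5 if x in(80,390) else 4
    w,h=400//kk,300//kk
    im=cv2.resize(im[y:y+h,x:x+w],(400,300),interpolation=cv2.INTER_CUBIC)
    M=[(K,box(36,10,203.5,255.5),(0,255,0)),(K,box(20,10,223.5,247.5),(255,255,0)),(B,box(420,.1,285,285),(0,0,255)),(L,box(36,36,94,94),(0,0,255)),(L,box(15.6,5.6,94,94),(0,255,0)),(L,box(206,156,90,90),(255,0,0))]
    for q,p,c in M:
        uv=(proj(n,place(q,p))-[x,y]+.5)*kk
        for i,j in E: cv2.line(im,tuple(map(int,uv[i])),tuple(map(int,uv[j])),c,1,cv2.LINE_AA)
    out.append(im)
cv2.imwrite("pics/c2.png",np.vstack([np.hstack(out[:2]),np.hstack(out[2:])]))
E
```

```text
clock: 0.57
eef_pos: [142.9, 608.1, 414.6]
tcp_rot: [-3.141, 0.0, 2.28]
contact_force: [0.1, 1.2, 0.0]
opening: 1.004
grasp_force: 0.0
clock: 0.98
eef_pos: [142.9, 608.3, 413.0]
tcp_rot: [-3.141, 0.001, 1.655]
contact_force: [-0.9, 1.0, -0.0]
opening: 0.998
grasp_force: 0.0
[607.86159622 318.52332543   0.        ]
```

View pics/c2.png

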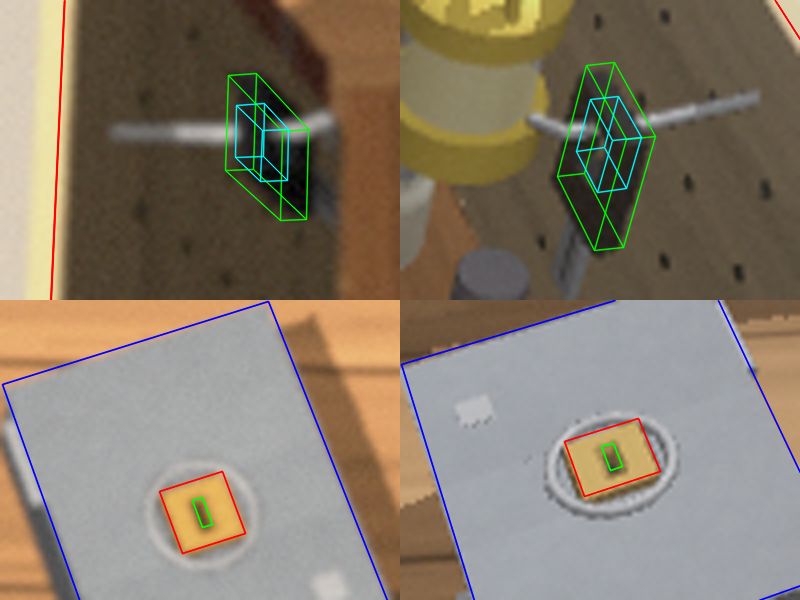

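Lock overlay is within a pixel (573.5, -125, yaw 0.34). Key overlay is about 2 mm off in y, so I take the key at (607.5, 316.5), head yaw 0.08. Moving above it.

```bash
python3 -m handwheel '[[0, 0, 0, -22, 29.2, 0, 0.7], [0, 0, 0, -22, 29.2, 0, 0.7], [0, 0, 0, -22, 29.2, 0, 0.7], [0, 0, 0, -22, 29.2, 0, 0.7], [0, 0, 0, -22, 29.2, 0, 0.7]]' >/dev/null; python3 -m handwheel '[[0, 0, 0, -22, 29.2, 0, 0.7], [0, 0, 0, -22, 29.2, 0, 0.7], [0, 0, 0, -22, 29.2, 0, 0.7], [0, 0, 0, -22, 29.2, 0, 0.7], [0, 0, 0, -22, 29.2, 0, 0.7]]';  python3 -m handwheel '[[0, 0, 0, -22, 29.2, 0, 0.7], [0, 0, 0, -22, 29.2, 0, 0.7], [0, 0, 0, -22, 29.2, 0, 0.7], [0, 0, 0, -22, 29.2, 0, 0.7], [0, 0, 0, -22, 29.2, 0, 0.7]]'; python3 -m handwheel '[[0, 0, 0, 0, 0, 0, 0.7], [0, 0, 0, 0, 0, 0, 0.7]]'
python3 - <<'E'
from h import *
cv2.imwrite("pics/w1.png",cams.grab_frame("wrist")[:,:,::-1])
print(proj("wrist",[[607.5,316.5,255.5],[573.5,-125,94]]))
E
```

```text
clock: 1.82
eef_pos: [454.8, 414.3, 413.1]
tcp_rot: [-3.141, 0.0, 1.661]
contact_force: [0.1, 0.4, -0.2]
opening: 0.7
grasp_force: 0.0
clock: 2.23
eef_pos: [610.1, 317.8, 413.0]
tcp_rot: [-3.141, 0.0, 1.661]
contact_force: [-0.2, 0.8, -0.2]
opening: 0.701
grasp_force: 0.0
clock: 2.4
eef_pos: [610.0, 317.7, 412.2]
tcp_rot: [-3.14, 0.001, 1.658]
contact_force: [-1.3, 0.3, -0.2]
opening: 0.7
grasp_force: 0.0
[[280.018611   205.68514705]
 [242.43480244 409.97319149]]
```

View pics/w1.png

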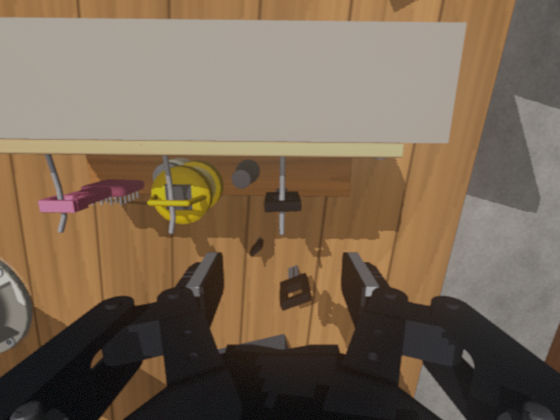

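Wrist view: key head at (283,200) on its hook, predicted (280,206); lantern at (180,195). I'll overlay the model in a closer crop to refine.

```bash
python3 - <<'E'
from h import *
im=cv2.imread("pics/w1.png")
K=[607.5,316.5,.078]
def box(w,t,z0,z1): return [(sx*w/2,sy*t/2,z) for z in(z0,z1) for sx in(-1,1) for sy in(-1,1)]
E=[(0,1),(2,3),(0,2),(1,3),(4,5),(6,7),(4,6),(5,7),(0,4),(1,5),(2,6),(3,7)]
x,y,k=240,140,8
c=cv2.resize(im[y:y+75,x:x+90],None,fx=k,fy=k,interpolation=cv2.INTER_CUBIC)
for p,col in((box(36,10,255.5,255.5),(0,255,0)),(box(36,10,203.5,203.5),(0,255,255))):
    uv=(proj("wrist",place(K,p))-[x,y]+.5)*k
    for i,j in E: cv2.line(c,tuple(map(int,uv[i])),tuple(map(int,uv[j])),col,1)
uv=(proj("wrist",place([494.3,357,.078],[(-210,0,285),(210,0,285)]))-[x,y]+.5)*k
cv2.line(c,tuple(map(int,uv[0])),tuple(map(int,uv[1])),(0,0,255),1)
cv2.imwrite("pics/c3.png",c)
E
```

```text
(no output)
```

View pics/c3.png

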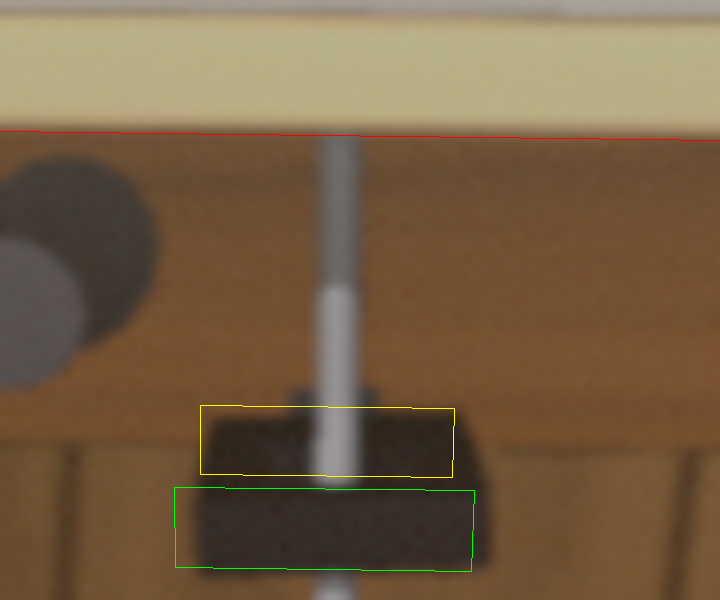

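```bash
python3 -m handwheel '[[0, 0, 0, -1.7, 0, 28, 0.7], [0, 0, 0, 0, 0, 28, 0.7], [0, 0, 0, 0, 0, 28, 0.7], [0, 0, 0, 0, 0, 28, 0.7], [0, 0, 0, 0, 0, 20, 0.7]]';python3 -m handwheel '[[0, 0, 0, 0, 0, 12, 0.7], [0, 0, 0, 0, 0, 12, 0.7], [0, 0, 0, 0, 0, 12, 0.7], [0, 0, 0, 0, 0, 0, 0.7], [0, 0, 0, 0, 0, 0, 0.7]]'; python3 -m handwheel '[[0, 0, 0, 0, 0, 0, 0.4], [0, 0, 0, 0, 0, 0, 0.3], [0, 0, 0, 0, 0, 0, 0], [0, 0, 0, 0, 0, 0, 0], [0, 0, 0, 0, 0, 0, 0]]' 60;python3 -m handwheel '[[0, 0, 0, 0, 0, 0, 0], [0, 0, 0, 0, 0, 0, 0]]' 60
python3 - <<'E'
from h import *
cv2.imwrite("pics/w2.png",cams.grab_frame("wrist")[:,:,::-1])
print(r.sense())
E
```

```text
clock: 2.87
eef_pos: [606.7, 318.3, 278.9]
tcp_rot: [-3.139, 0.001, 1.663]
contact_force: [-0.0, -0.9, 0.2]
opening: 0.698
grasp_force: 0.0
clock: 3.28
eef_pos: [608.9, 317.7, 245.5]
tcp_rot: [-3.142, 0.0, 1.661]
contact_force: [-0.3, 0.5, -0.2]
opening: 0.702
grasp_force: 0.0
clock: 3.7
eef_pos: [609.6, 317.7, 246.6]
tcp_rot: [3.14, -0.001, 1.661]
contact_force: [-0.5, -0.0, 5.5]
opening: 0.41
grasp_force: 59.5
clock: 3.87
eef_pos: [609.6, 317.7, 246.6]
tcp_rot: [3.14, -0.001, 1.661]
contact_force: [-0.1, 0.1, 6.4]
opening: 0.409
grasp_force: 59.5
{'clock': 3.9167, 'qpos': array([4.78289422e-01, 4.54069964e-01, 1.49578765e+00, 1.21998408e-04,
       1.18966284e+00, 3.88351985e-01]), 'qvel': array([ 0.00059478, -0.000562  ,  0.00038625,  0.00181546, -0.00024451,
       -0.00073162]), 'joint_efforts': array([-3.05413026e-01, -6.40679026e+01, -3.25239301e+01, -1.19077717e-01,
       -1.65245393e-01, -1.88200662e-03]), 'eef_pos': array([609.56539842, 317.75272274, 246.57252257]), 'tcp_rot': array([ 3.13971769e+00, -8.89561637e-04,  1.66068933e+00]), 'contact_force': array([-0.39937993,  0.4926929 ,  6.14198831]), 'wrist_torque': array([-0.02974869,  0.07655167, -0.00471888]), 'grasp_force': 59.541153609752655, 'opening': 0.4140914015775741}
```

View pics/w2.png

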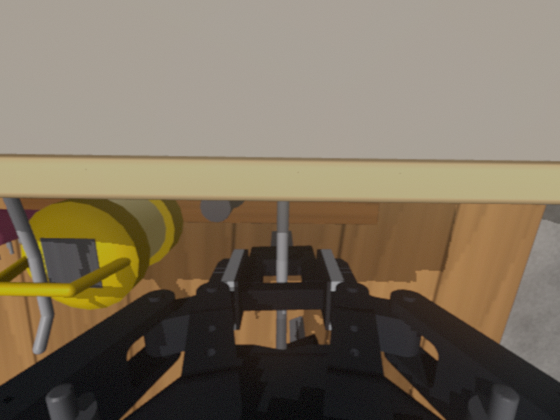

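Gripped: the head is between the pads with the hook through the window, opening 35 mm as expected. Lifting.

```bash
python3 -m handwheel '[[0, 0, 0, 0, 0, -5, 0], [0, 0, 0, 0, 0, -5, 0], [0, 0, 0, 0, 0, -4, 0], [0, 0, 0, 0, 0, 0, 0], [0, 0, 0, 0, 0, 0, 0]]' 60
```

```text
clock: 4.33
eef_pos: [609.1, 317.5, 259.6]
tcp_rot: [3.141, -0.0, 1.661]
contact_force: [-0.5, -0.1, -0.8]
opening: 0.41
grasp_force: 59.6
```

```bash
python3 -m handwheel '[[0, 0, 0, -10, 0, 0, 0], [0, 0, 0, -12, 0, 0, 0], [0, 0, 0, -14, 0, 0, 0], [0, 0, 0, -14, 0, 0, 0], [0, 0, 0, -14, 0, 0, 0]]' 60; python3 -m handwheel '[[0, 0, 0, -14, 0, 0, 0], [0, 0, 0, -14, 0, 0, 0], [0, 0, 0, -14, 0, 0, 0], [0, 0, 0, 0, 0, 0, 0], [0, 0, 0, 0, 0, 0, 0]]' 60
python3 - <<'E'
from h import *
a=cams.grab_frame("scene")[:,:,::-1][140:350,200:480];b=cams.grab_frame("wrist")[:,:,::-1]
cv2.imwrite("pics/d1.png",np.hstack([cv2.resize(a,(400,300)),cv2.resize(b,(400,300))]))
E
```

```text
clock: 4.75
eef_pos: [614.8, 251.6, 259.2]
tcp_rot: [-3.141, 0.0, 1.66]
contact_force: [1.2, -0.9, -0.7]
opening: 0.409
grasp_force: 59.6
clock: 5.17
eef_pos: [618.7, 210.8, 259.4]
tcp_rot: [3.142, -0.0, 1.659]
contact_force: [0.9, -0.1, 0.4]
opening: 0.411
grasp_force: 59.6
```

View pics/d1.png

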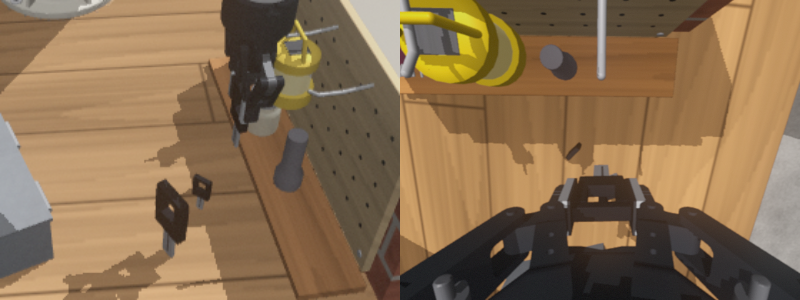

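Key is off the hook, held square, and the other things are untouched (lantern and torch still in place). Raising, turning to the slot's yaw (1.91), and going just past the lock so that the wrist camera sees it.

```bash
python3 -m handwheel '[[0, 0, -0.085, 0, 0, -25, 0], [0, 0, -0.085, 0, 0, -30, 0], [0, 0, -0.081, 0, 0, -25, 0], [0, 0, 0, -20, -8, 0, 0], [0, 0, 0, -33, -13, 0, 0]]' >/dev/null; python3 -m handwheel '[[0, 0, 0, -33, -13, 0, 0], [0, 0, 0, -33, -13, 0, 0], [0, 0, 0, -33, -13, 0, 0], [0, 0, 0, -33, -13, 0, 0], [0, 0, 0, -33, -13, 0, 0]]'; python3 -m handwheel '[[0, 0, 0, -33, -13, 0, 0], [0, 0, 0, -33, -13, 0, 0], [0, 0, 0, -33, -13, 0, 0], [0, 0, 0, -33, -13, 0, 0], [0, 0, 0, -33, -13, 0, 0]]';python3 -m handwheel '[[0, 0, 0, -17, 0, 0, 0], [0, 0, 0, 0, 0, 0, 0], [0, 0, 0, 0, 0, 0, 0], [0, 0, 0, 0, 0, 0, 0]]'
python3 - <<'E'
from h import *
s=r.sense()
im=cams.grab_frame("wrist")
cv2.imwrite("pics/w3.png",im[:,:,::-1]); cp=cams.camera_params("wrist")
import pickle; pickle.dump((s,cp),open("w3.pkl","wb"))
R=cv2.Rodrigues(cp["rvec"])[0]; C=-R.T@cp["tvec"]; print("eef",s["eef_pos"],s["tcp_rot"],"cam",C)
from scipy.spatial.transform import Rotation as Ro
T=Ro.from_euler("xyz",s["tcp_rot"]).as_matrix(); print("cam in tool",T.T@(C-s["eef_pos"]),"axis",T.T@R[2])
K=place([573.5,-125,.34],[(sx*18,sy*18,94) for sx in(-1,1) for sy in(-1,1)]); print(proj("wrist",K))
for ox in(-5,0,5):
    pts=[(ox,0,-9)]; 
    q=[s["eef_pos"]+T@np.array(p) for p in [(ox-5,y,-9) for y in(-18,18)]+[(ox+5,y,-9) for y in(-18,18)]+[(ox+5,0,43)]]
    print(ox,np.round(proj("wrist",q),1).tolist())
g=cv2.cvtColor(im,cv2.COLOR_RGB2GRAY)
print(g[240:330:2,262:276].mean(1).round().astype(int).tolist())
print(g[240:330:2,292:304].mean(1).round().astype(int).tolist())
E
```

```text
clock: 6.1
eef_pos: [610.3, -23.1, 339.4]
tcp_rot: [3.141, -0.0, 1.913]
contact_force: [1.0, -0.2, -1.1]
opening: 0.408
grasp_force: 59.7
clock: 6.52
eef_pos: [604.4, -200.6, 339.4]
tcp_rot: [3.141, -0.0, 1.913]
contact_force: [1.0, 0.4, 0.3]
opening: 0.412
grasp_force: 59.7
clock: 6.85
eef_pos: [610.3, -214.4, 339.1]
tcp_rot: [-3.142, -0.001, 1.912]
contact_force: [-0.5, -0.2, -0.4]
opening: 0.409
grasp_force: 59.8
eef [ 610.26213261 -214.35057064  339.05678632] [-3.14155740e+00 -9.02193577e-04  1.91249082e+00] cam [ 588.34883958 -151.1964465   460.31565633]
cam in tool [  66.95523977    0.51122378 -121.19853085] axis [-2.65950531e-01  1.86546658e-04  9.63986660e-01]
[[262.44547046 121.77767526]
 [261.96929301  89.03156102]
 [292.88905886 121.85312963]
 [293.26590568  89.11121231]]
-5 [[239.4, 315.5], [322.2, 315.5], [238.5, 295.0], [323.1, 295.0], [281.1, 248.5]]
0 [[238.9, 305.3], [322.6, 305.4], [238.0, 284.4], [323.5, 284.5], [281.1, 240.6]]
5 [[238.5, 295.0], [323.1, 295.0], [237.5, 273.6], [324.0, 273.7], [281.1, 232.6]]
[130, 130, 130, 89, 44, 45, 44, 44, 43, 44, 50, 49, 49, 48, 46, 46, 46, 46, 113, 134, 136, 106, 36, 37, 37, 44, 48, 46, 46, 46, 46, 45, 45, 46, 45, 100, 151, 150, 150, 150, 150, 151, 151, 150, 149]
[148, 148, 144, 73, 46, 46, 46, 45, 45, 47, 51, 51, 50, 48, 48, 47, 47, 53, 109, 117, 108, 63, 37, 38, 38, 48, 48, 46, 47, 46, 46, 45, 45, 45, 44, 94, 104, 106, 104, 102, 102, 103, 107, 111, 104]
```

View pics/w3.png

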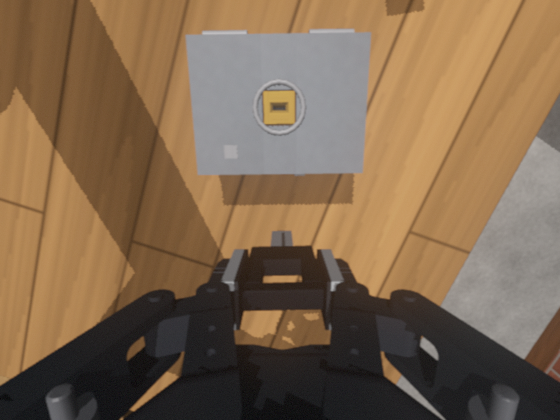

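Wrist view: plug at (279,107), square to the key; head top bar rows 283–310, blade tip at (282,233). Refining both numerically from this picture.

```bash
python3 - <<'E'
from h import *
import pickle
from scipy.spatial.transform import Rotation as Ro
s,cp=pickle.load(open("w3.pkl","rb")); P["wrist"]=cp
im=cv2.imread("pics/w3.png"); hsv=cv2.cvtColor(im,cv2.COLOR_BGR2HSV)
sub=np.zeros(im.shape[:2],np.uint8); sub[80:130,250:310]=1
m=((hsv[...,1]>110)&(sub>0)).astype(np.uint8)
ct=max(cv2.findContours(m,cv2.RETR_EXTERNAL,cv2.CHAIN_APPROX_NONE)[0],key=cv2.contourArea)
rc=cv2.minAreaRect(ct); print("plug",rc)
g=cv2.cvtColor(im,cv2.COLOR_BGR2GRAY).astype(int)
d=((g<95)&(sub>0)); ys,xs=np.nonzero(d[95:118,266:292]); print("slot",xs.mean()+266,ys.mean()+95,len(xs))
uv=np.array(rc[0])+0
q=least_squares(lambda q:proj("wrist",[q[0],q[1],94])[0]-uv,[573,-125]).x; print("lock",q)
T=Ro.from_euler("xyz",s["tcp_rot"]).as_matrix()
print("lock in tool",T.T@(np.r_[q,94]-s["eef_pos"]))
print(g[222:252,274:291])
for ox in(-5,-2.5,0):
  print(ox,[np.round(proj("wrist",s["eef_pos"]+T@np.array(p))[0],1).tolist() for p in((ox+2,-7,43),(ox+2,7,43),(ox+2,0,81),(ox-2,0,81),(ox+5,-18,43),(ox+5,18,43))])
E
```

```text
plug ((278.5, 107.0), (31.0, 34.0), 0.0)
slot 278.5 106.5 72
lock [ 574.92858279 -126.04570429]
lock in tool [ 94.81838849  -3.6926548  245.14256095]
[[145 146 145 144 141 138 136 135 135 135 140 142 146 148 148 149 147]
 [146 145 144 144 141 138 137 135 135 135 138 142 146 148 148 148 149]
 [145 145 145 143 140 137 135 134 135 136 138 140 144 146 147 148 149]
 [146 145 144 141 139 136 135 135 136 136 137 139 144 148 150 148 147]
 [145 144 142 140 138 135 135 133 134 136 137 139 145 147 149 148 148]
 [145 143 142 139 137 135 135 134 135 136 139 140 143 148 148 148 148]
 [145 144 142 138 135 135 135 136 136 137 139 144 148 149 148 149 149]
 [143 143 141 134 131 132 131 131 132 134 138 144 145 146 147 146 148]
 [139 137 134 125 118 118 118 119 119 121 125 133 135 136 135 134 136]
 [114 115 114 110 108 107 107 105 106 104 107 114 112 113 113 114 117]
 [103 105 105 105 106 106 107 100  94  91  94 103 106 105 106 105 109]
 [105 105 106 106 105 106 103  93  78  73  86 104 107 106 106 105 108]
 [107 105 106 106 105 105 104  91  73  68  88 102 106 105 105 106 108]
 [106 105 106 106 107 107 1
[... 781 characters left out ...]
70  62  56  50  53  58  61  62  65  64  64]
 [ 44  46  47  47  48  50  47  46  45  43  47  45  45  44  47  45  46]
 [ 45  47  47  45  47  46  46  48  44  47  42  46  45  46  45  45  46]
 [ 46  46  48  45  43  45  44  45  45  45  44  47  45  48  46  47  48]
 [ 43  45  45  45  44  47  44  44  44  41  45  46  45  45  48  46  45]
 [ 47  43  45  43  46  46  44  47  45  44  44  46  44  45  44  44  45]]
-5 [[269.4, 253.2], [292.9, 253.2], [281.3, 232.4], [281.3, 237.6], [250.9, 248.5], [311.4, 248.6]]
-2.5 [[269.4, 249.3], [292.9, 249.3], [281.3, 229.1], [281.3, 234.3], [250.8, 244.6], [311.5, 244.6]]
0 [[269.3, 245.4], [293.0, 245.4], [281.3, 225.8], [281.3, 231.1], [250.7, 240.6], [311.6, 240.7]]
```

```bash
python3 -m handwheel '[[0, 0, 0, 33, -2.3, 20, 0], [0, 0, 0, 33, -2.3, 30, 0], [0, 0, 0, 32.3, 0, 30, 0], [0, 0, 0, 0, 0, 30, 0], [0, 0, 0, 0, 0, 24, 0]]' 90; python3 -m handwheel '[[0, 0, 0, 0, 0, 12, 0], [0, 0, 0, 0, 0, 6, 0], [0, 0, 0, 0, 0, 0, 0], [0, 0, 0, 0, 0, 0, 0]]'
python3 - <<'E'
from h import *
s=r.sense();e=s["eef_pos"];print(e,s["tcp_rot"])
from scipy.spatial.transform import Rotation as Ro
T=Ro.from_euler("xyz",s["tcp_rot"]).as_matrix()
for L in((574.9,-126.0,94),(573.5,-125,94)): print("lock in tool",T.T@(np.array(L)-e))
E
```

```text
clock: 7.32
eef_pos: [573.2, -124.9, 207.6]
tcp_rot: [-3.141, -0.001, 1.916]
contact_force: [-0.2, -0.9, -0.8]
opening: 0.403
grasp_force: 89.4
clock: 7.65
eef_pos: [575.1, -128.2, 191.9]
tcp_rot: [3.141, 0.001, 1.912]
contact_force: [-0.3, -0.1, 0.3]
opening: 0.409
grasp_force: 89.5
[ 575.0547117  -128.16812713  191.91748163] [3.14056797e+00 5.85871692e-04 1.91197022e+00]
lock in tool [ 2.15229404  0.47931336 97.91678002]
lock in tool [ 3.56308731 -0.50539927 97.91494445]
```

```bash
python3 -m handwheel '[[0, 0, 0, 5.7, -0.4, 0, 0], [0, 0, 0, 0, 0, 4, 0], [0, 0, 0, 0, 0, 4, 0], [0, 0, 0, 0, 0, 2, 0], [0, 0, 0, 0, 0, 0, 0]]'; python3 -m handwheel '[[0, 0, 0, 0, 0, 2, 0], [0, 0, 0, 0, 0, 2, 0], [0, 0, 0, 0, 0, 2, 0], [0, 0, 0, 0, 0, 0, 0]]'; python3 -m handwheel '[[0, 0, 0, 0, 0, 2, 0], [0, 0, 0, 0, 0, 2, 0], [0, 0, 0, 0, 0, 2, 0], [0, 0, 0, 0, 0, 0, 0]]';
python3 - <<'E'
from h import *
cv2.imwrite("pics/s4.png",cams.grab_frame("scene")[:,:,::-1]); cv2.imwrite("pics/t4.png",cams.grab_frame("top")[:,:,::-1]);print(r.sense()["wrist_torque"])
E
```

```text
clock: 8.07
eef_pos: [571.7, -123.0, 180.5]
tcp_rot: [-3.141, -0.0, 1.912]
contact_force: [0.9, 0.2, -0.7]
opening: 0.402
grasp_force: 89.5
clock: 8.4
eef_pos: [571.8, -123.0, 174.4]
tcp_rot: [-3.141, -0.0, 1.912]
contact_force: [0.2, 0.3, -0.9]
opening: 0.401
grasp_force: 89.5
clock: 8.73
eef_pos: [572.7, -123.0, 168.8]
tcp_rot: [3.14, 0.001, 1.912]
contact_force: [3.1, 0.4, -2.2]
opening: 0.4
grasp_force: 89.5
[ 0.14497109 -0.99496613 -0.0732877 ]
```

Tip is ~6 mm into the mouth with a small lateral force (+3 N world x), so I yield about 1 mm along tool y and go on slowly.

```bash
python3 -m handwheel '[[0, 0, 0, 0, 1.2, 0, 0], [0, 0, 0, 0, 0, 1, 0], [0, 0, 0, 0, 0, 1, 0], [0, 0, 0, 0, 0, 1, 0], [0, 0, 0, 0, 0, 0, 0]]'; python3 -m handwheel '[[0, 0, 0, 0, 0, 1, 0], [0, 0, 0, 0, 0, 1, 0], [0, 0, 0, 0, 0, 1, 0], [0, 0, 0, 0, 0, 0, 0]]'
python3 -c "
from rig import r;print(r.sense()['wrist_torque'])"
```

```text
clock: 9.25
eef_pos: [573.1, -122.7, 165.8]
tcp_rot: [3.142, 0.0, 1.912]
contact_force: [2.3, -1.0, -1.1]
opening: 0.403
grasp_force: 90.0
clock: 9.58
eef_pos: [573.2, -122.6, 162.9]
tcp_rot: [3.142, 0.0, 1.912]
contact_force: [1.9, -1.2, 0.1]
opening: 0.401
grasp_force: 90.2
[-0.28546966 -0.47274754 -0.02013563]
```

```bash
python3 -m handwheel '[[0, 0, 0, -0.4, 0.6, 1, 0], [0, 0, 0, 0, 0, 1, 0], [0, 0, 0, 0, 0, 1, 0], [0, 0, 0, 0, 0, 1, 0], [0, 0, 0, 0, 0, 0, 0]]' 100; python3 -m handwheel '[[0, 0, 0, 0, 0, 1, 0], [0, 0, 0, 0, 0, 1, 0], [0, 0, 0, 0, 0, 0, 0]]'; python3 -m handwheel '[[0, 0, 0, 0, 0, 1, 0], [0, 0, 0, 0, 0, 1, 0], [0, 0, 0, 0, 0, 0, 0]]';python3 -m handwheel '[[0, 0, 0, 0, 0, 1, 0], [0, 0, 0, 0, 0, 1, 0], [0, 0, 0, 0, 0, 0, 0]]'
```

```text
clock: 10.0
eef_pos: [573.7, -122.6, 158.7]
tcp_rot: [-3.141, -0.0, 1.912]
contact_force: [2.2, -0.4, -0.4]
opening: 0.404
grasp_force: 99.3
clock: 10.25
eef_pos: [573.7, -122.6, 156.5]
tcp_rot: [-3.141, -0.0, 1.912]
contact_force: [1.9, -1.3, -1.3]
opening: 0.397
grasp_force: 99.4
clock: 10.5
eef_pos: [573.7, -122.7, 154.6]
tcp_rot: [-3.141, -0.0, 1.912]
contact_force: [1.6, -0.6, -2.6]
opening: 0.401
grasp_force: 99.5
clock: 10.75
eef_pos: [573.7, -122.7, 152.7]
tcp_rot: [-3.141, -0.0, 1.912]
contact_force: [2.0, -1.1, -0.2]
opening: 0.398
grasp_force: 99.6
```

```bash
python3 -m handwheel '[[0, 0, 0, 0, 0.5, 1, 0], [0, 0, 0, 0, 0, 1, 0], [0, 0, 0, 0, 0, 0, 0]]'; python3 -m handwheel '[[0, 0, 0, 0, 0, 1, 0], [0, 0, 0, 0, 0, 1, 0]]';python3 -m handwheel '[[0, 0, 0, 0, 0, 1, 0], [0, 0, 0, 0, 0, 1, 0]]';python3 -m handwheel '[[0, 0, 0, 0, 0, 1, 0], [0, 0, 0, 0, 0, 1, 0]]'
```

```text
clock: 11.0
eef_pos: [573.9, -122.6, 150.6]
tcp_rot: [-3.141, -0.0, 1.912]
contact_force: [-0.3, -1.1, 0.1]
opening: 0.401
grasp_force: 99.8
clock: 11.17
eef_pos: [574.3, -122.7, 149.5]
tcp_rot: [-3.142, 0.0, 1.912]
contact_force: [-2.8, -0.8, 9.9]
opening: 0.399
grasp_force: 100.7
clock: 11.33
eef_pos: [574.2, -122.6, 147.4]
tcp_rot: [-3.142, 0.0, 1.912]
contact_force: [-1.5, -0.6, 3.7]
opening: 0.405
grasp_force: 100.3
clock: 11.5
eef_pos: [574.2, -122.6, 145.0]
tcp_rot: [-3.141, 0.0, 1.912]
contact_force: [-0.9, -1.0, 2.9]
opening: 0.401
grasp_force: 100.2
```

```bash
python3 -m handwheel '[[0, 0, 0, 0, -0.4, 1, 0], [0, 0, 0, 0, 0, 1, 0]]'; python3 -m handwheel '[[0, 0, 0, 0, 0, 1, 0], [0, 0, 0, 0, 0, 1, 0]]';python3 -m handwheel '[[0, 0, 0, 0, 0, 1, 0], [0, 0, 0, 0, 0, 1, 0]]';python3 -m handwheel '[[0, 0, 0, 0, 0, 1, 0], [0, 0, 0, 0, 0, 1, 0], [0, 0, 0, 0, 0, 0, 0]]'
```

```text
clock: 11.67
eef_pos: [574.1, -122.7, 142.9]
tcp_rot: [3.141, 0.0, 1.912]
contact_force: [-0.4, -0.7, 3.0]
opening: 0.401
grasp_force: 100.0
clock: 11.83
eef_pos: [574.1, -122.7, 140.9]
tcp_rot: [3.141, 0.0, 1.912]
contact_force: [0.1, -0.3, 4.1]
opening: 0.403
grasp_force: 100.0
clock: 12.0
eef_pos: [574.1, -122.7, 138.9]
tcp_rot: [3.141, 0.0, 1.912]
contact_force: [0.2, -0.3, 4.4]
opening: 0.399
grasp_force: 100.0
clock: 12.25
eef_pos: [574.1, -122.7, 137.5]
tcp_rot: [3.141, 0.0, 1.912]
contact_force: [-2.0, 0.9, 10.3]
opening: 0.4
grasp_force: 101.0
```

```bash
python3 -m handwheel '[[0, 0, 0, 0, 0, 1, 0], [0, 0, 0, 0, 0, 0, 0], [0, 0, 0, 0, 0, 0, 0]]'; python3 -m handwheel '[[0, 0, 0, 0, 0, 1, 0], [0, 0, 0, 0, 0, 0, 0], [0, 0, 0, 0, 0, 0, 0]]'
python3 - <<'E'
from h import *
a=cams.grab_frame("scene")[:,:,::-1][190:310,120:280];b=cams.grab_frame("top")[:,:,::-1][125:245,300:420]
cv2.imwrite("pics/d5.png",np.hstack([cv2.resize(a,(440,330),interpolation=3),cv2.resize(b,(330,330),interpolation=3)]))
print(r.sense()["wrist_torque"])
E
```

```text
clock: 12.5
eef_pos: [574.1, -122.8, 137.3]
tcp_rot: [3.141, 0.0, 1.912]
contact_force: [-3.9, 1.1, 18.6]
opening: 0.402
grasp_force: 101.9
clock: 12.75
eef_pos: [574.2, -122.8, 137.2]
tcp_rot: [3.141, 0.001, 1.912]
contact_force: [-8.0, 0.6, 26.4]
opening: 0.4
grasp_force: 102.9
[0.16565144 1.31291859 0.00635984]
```

View pics/d5.png

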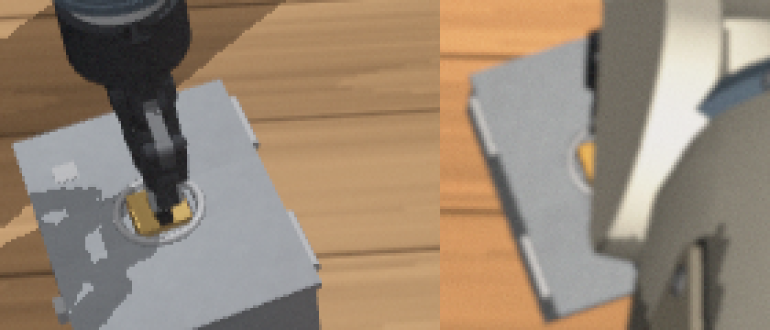

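Seated: hard stop at TCP z 137.2, where 137.1 was expected, and the picture shows the head down on the plug. Ease the push, then turn clockwise about the key axis (3.3 mm behind the TCP).

```bash
python3 -m handwheel '[[0, 0, 0, 0, -0.5, -1, 0], [0, 0, 0, 0, 0, 0, 0]]'; python3 -m handwheel '[[0, 0, 0.08, 0, 0.26, 0, 0], [0, 0, 0.08, 0, 0.26, 0, 0], [0, 0, 0.08, 0, 0.26, 0, 0], [0, 0, 0.08, 0, 0.26, 0, 0], [0, 0, 0, 0, 0, 0, 0]]' 100
python3 -c "
from rig import r;print(r.sense()['wrist_torque'])"
```

```text
clock: 13.02
eef_pos: [574.1, -122.9, 137.4]
tcp_rot: [3.14, 0.001, 1.912]
contact_force: [-4.1, 1.8, 16.6]
opening: 0.398
grasp_force: 101.1
clock: 13.43
eef_pos: [575.0, -122.7, 137.4]
tcp_rot: [3.14, 0.0, 1.587]
contact_force: [-3.4, 0.8, 16.0]
opening: 0.402
grasp_force: 101.4
[0.14637974 0.50768031 0.00660669]
```

```bash
python3 -m handwheel '[[0, 0, 0.08, 0, 0.26, 0, 0], [0, 0, 0.08, 0, 0.26, 0, 0], [0, 0, 0.08, 0, 0.26, 0, 0], [0, 0, 0.08, 0, 0.26, 0, 0], [0, 0, 0.08, 0, 0.26, 0, 0]]'; python3 -m handwheel '[[0, 0, 0.08, 0, 0.26, 0, 0], [0, 0, 0.08, 0, 0.26, 0, 0], [0, 0, 0.08, 0, 0.26, 0, 0], [0, 0, 0.08, 0, 0.26, 0, 0], [0, 0, 0, 0, 0, 0, 0]]'
python3 -c "
from rig import r;print(r.sense()['wrist_torque'])"
```

```text
clock: 13.85
eef_pos: [576.3, -123.1, 137.4]
tcp_rot: [3.14, 0.0, 1.188]
contact_force: [-3.2, -0.0, 16.4]
opening: 0.402
grasp_force: 101.4
clock: 14.27
eef_pos: [577.1, -123.7, 137.4]
tcp_rot: [3.14, -0.0, 0.867]
contact_force: [-5.1, -0.4, 16.8]
opening: 0.4
grasp_force: 101.4
[-0.29995927  0.72109483  0.04081049]
```

```bash
python3 -m handwheel '[[0, 0, 0.08, -0.2, 0.1, 0, 0], [0, 0, 0.08, 0, 0.26, 0, 0], [0, 0, 0.08, 0, 0.26, 0, 0], [0, 0, 0.08, 0, 0.26, 0, 0], [0, 0, 0, 0, 0, 0, 0]]'; python3 -c "
from rig import r;print(r.sense()['wrist_torque'])";python3 -m handwheel '[[0, 0, 0.08, 0, 0.26, 0, 0], [0, 0, 0.08, 0, 0.26, 0, 0], [0, 0, 0.08, 0, 0.26, 0, 0], [0, 0, 0, 0, 0, 0, 0], [0, 0, 0, 0, 0, 0, 0]]'
python3 -c "
from rig import r;print(r.sense()['wrist_torque'])"
```

```text
clock: 14.68
eef_pos: [577.6, -124.5, 137.3]
tcp_rot: [3.14, -0.001, 0.547]
contact_force: [-5.0, -1.1, 17.0]
opening: 0.397
grasp_force: 101.4
[-0.28624769  0.67222431  0.03225113]
clock: 15.1
eef_pos: [577.8, -125.2, 137.3]
tcp_rot: [3.141, -0.001, 0.312]
contact_force: [-4.7, -1.6, 17.5]
opening: 0.399
grasp_force: 101.5
[-0.3332497   0.79525098  0.05536627]
```

```bash
python3 -m handwheel '[[0, 0, 0.04, 0, 0.1, 0, 0], [0, 0, 0.04, 0, 0.1, 0, 0], [0, 0, 0, 0, 0, 0, 0], [0, 0, 0, 0, 0, 0, 0]]' ; python3 -c "
from rig import r;print(r.sense()['wrist_torque'])";python3 -m handwheel '[[0, 0, 0.03, 0, 0.1, 0, 0], [0, 0, 0, 0, 0, 0, 0], [0, 0, 0, 0, 0, 0, 0], [0, 0, 0, 0, 0, 0, 0]]'
python3 -c "
from rig import r;print(r.sense()['wrist_torque'])"
```

```text
clock: 15.43
eef_pos: [577.7, -125.4, 137.3]
tcp_rot: [3.141, -0.0, 0.232]
contact_force: [-4.6, -0.6, 18.5]
opening: 0.396
grasp_force: 101.5
[-0.38264797  0.93702172  0.12765062]
clock: 15.77
eef_pos: [577.6, -125.5, 137.3]
tcp_rot: [3.141, -0.0, 0.202]
contact_force: [-4.8, -0.5, 18.3]
opening: 0.4
grasp_force: 101.5
[-0.43859923  1.0374303   0.07474128]
```

```bash
python3 -m handwheel '[[0, 0, 0, 0, 0, 0, 0], [0, 0, 0, 0, 0, 0, 0], [0, 0, 0, 0, 0, 0, 0]]'; python3 - <<'E'
from h import *
im=cams.grab_frame("wrist"); g=cv2.cvtColor(im,cv2.COLOR_RGB2GRAY); g0=cv2.imread("pics/w3.png",0)
for c in(255,262,292,304):
    for G in(g0,g): print(c,G[278:318:2,c:c+5].mean(1).round().astype(int).tolist())
# plug edge orientation around the head
h=cv2.cvtColor(im,cv2.COLOR_RGB2HSV); m=((h[...,0]>15)&(h[...,0]<30)&(h[...,1]>120)).astype(np.uint8); m[260:]=0;m[:,:200]=0;m[:,360:]=0
n,l,st,ce=cv2.connectedComponentsWithStats(m); print([(st[i].tolist()) for i in range(1,n) if st[i][4]>40])
i=1+np.argmax(st[1:,4]); ct=cv2.findContours((l==i).astype(np.uint8),0,1)[0][0]; print(cv2.minAreaRect(ct))
s=r.sense();print(s["contact_force"],s["wrist_torque"],s["grasp_force"],s["qvel"])
E
```

```text
clock: 16.02
eef_pos: [577.6, -125.5, 137.3]
tcp_rot: [3.141, -0.0, 0.202]
contact_force: [-4.7, -2.1, 16.7]
opening: 0.399
grasp_force: 101.5
255 [37, 36, 41, 36, 36, 36, 41, 47, 45, 44, 43, 44, 45, 44, 43, 36, 87, 147, 147, 148]
255 [36, 37, 36, 36, 36, 37, 36, 40, 39, 41, 38, 40, 40, 40, 39, 39, 92, 145, 143, 143]
262 [111, 113, 93, 36, 36, 35, 43, 49, 46, 45, 44, 45, 44, 45, 46, 44, 97, 152, 150, 150]
262 [127, 130, 99, 35, 36, 35, 36, 43, 45, 42, 40, 40, 41, 40, 40, 40, 99, 145, 145, 145]
292 [148, 142, 81, 36, 36, 37, 47, 47, 46, 46, 46, 45, 44, 44, 44, 44, 90, 105, 105, 105]
292 [153, 145, 76, 31, 35, 36, 39, 40, 40, 42, 41, 41, 42, 42, 42, 45, 137, 145, 144, 145]
304 [38, 40, 40, 36, 37, 39, 47, 48, 46, 45, 46, 45, 46, 45, 43, 44, 93, 102, 139, 138]
304 [34, 35, 36, 33, 33, 35, 36, 39, 40, 39, 40, 40, 42, 41, 39, 51, 138, 145, 144, 144]
[[200, 0, 160, 62, 8527], [200, 50, 58, 26, 746], [247, 221, 65, 29, 1364]]
((279.5, 30.5), (61.0, 159.0), 90.0)
[-5.85837925 -1.95015166 18.00119174] [-0.40149507  1.03811188  0.12290542] 101.53171956539154 [ 0.0007675   0.00075274  0.00110529  0.00111796 -0.00150599  0.00090939]
```

The key has not slipped in the grip. The plug edges are square to the tool at 1.71 rad of turn, and the torque of about 0.12 N m is just over the spring's 0.10 N m at the stop. Handing in.

```bash
python3 -c "
from rig import r;print(r.sign_off())"
```

```text
the job is handed in; nothing more can be done
None
```

The key came off its hook, went fully home in the lock and was turned clockwise to its stop (1.71 rad at the gripper). I handed the job in at about 16 s, still gripping it against the spring; sign-off returned no verdict.

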